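# Airing stand and vial cassette

## Task

Finish the airing stand in the blue tray: lay the two green bars crosswise on top of the two grey ones, square to them and as far apart as they are (like a hash sign), each resting on both grey bars, and let go of them. Then pinch the two red side catches of the vial cassette together to free it from its dock, lift it straight out and hold it level over the middle of the stand, about a hand's breadth (10 cm) clear of the bars, for checking. Finish while still holding it there by the pinched catches, and leave the other things on the counter alone.

Things in the scene. Friction and masses are not known exactly. Their poses are not given: they have to be found in the camera images.
- tray: shallow blue drip tray fixed to the counter, 170 x 170 mm; origin at the centre of its underside on the counter; floor top 6 mm above that, rim 10 mm high and 4 mm thick. Its x axis runs along the two lower bars, y across them
- lower_bar1: grey plastic spacer bar, loose, lying in the tray parallel to the tray's x axis about 40 mm to the +y side of the middle; 140 mm long (its x axis), 20 wide, 16 tall, 43 g; origin at the centre of its underside
- lower_bar2: the same kind of grey bar, lying in the tray about 40 mm to the -y side of the middle; 140 mm long (its x axis), 20 wide, 16 tall, 43 g; origin at the centre of its underside
- bar1: green plastic spacer bar, lying loose and flat on the counter; 140 mm long (its x axis), 20 wide, 16 tall, 43 g; origin at the centre of its underside
- bar2: second green bar, like bar1, beside it on the counter; 140 mm long (its x axis), 20 wide, 16 tall, 43 g; origin at the centre of its underside
- dock: grey thermal dock fixed to the counter, 150 (x) x 110 mm (y), top 50 mm up, with an open-topped well, floor 12 mm up, in which the cassette stands. Steel ledges at the middle of its long sides hold the cassette's barbs down. Origin at the centre of its underside. The well clears the cassette by 2 mm at the ends and 1.5 mm at the sides; it comes out straight up
- cassette: white vial cassette latched in the dock, 110 (x) x 55 mm (y), about 0.3 kg, 8 vials with blue (-x end) and orange caps, 60 mm tall; origin at the centre of its underside. Two red catch paddles stand up at the middle of its +y and -y sides, 24 mm wide (x), 48 to 82 mm above its underside, outer faces 62 mm apart free, 48 mm pinched. Below, each has a barb under a dock ledge, free once in 4.5 mm
- grip (a point): point midway between the two red paddles, 66 mm above the cassette's underside: the place to pinch, fingers closing along the cassette's y axis from above. Pinch and carry with about 40 to 60 N
- catch_left (a joint): red catch on the cassette's +y side: travel in m, 0 = sprung out (latched), 0.007 = pressed fully in; the spring needs about 3 N to start and 9 N at full travel
- catch_right (a joint): red catch on the cassette's -y side, same values
- sanitizer: bystander: bottle with blue cap, 50 mm across, 120 tall; origin at the centre of its underside
- tape_roll: bystander: roll of white tape, ring 68 mm across, 20 tall, lying flat; origin at the centre of its underside
- steel_bowl: bystander: steel bowl, 100 mm across, 35 tall; origin at the centre of its underside
- cotton_jar: bystander: glass jar with steel lid, 80 mm across, 90 tall; origin at the centre of its underside
- test_box: bystander: small paper box with a blue band, 70 x 50 x 30 mm; origin at the centre of its underside
- thermometer: bystander: white pocket thermometer, 90 x 35 x 14 mm, lying flat; origin at the centre of its underside
- vial: bystander: single glass vial with orange cap, 24 mm across, 40 tall, standing; origin at the centre of its underside
Not all that is in view belongs to the job. What is shaped like the bar2 but pink or yellow is not meant.

How it is judged:
By the outcome, as a careful person would: the job done as asked, in the order asked, and still so for the second after the job is handed in, while the arm keeps its last pose, push and grip.
It also fails if it takes over 67 s, if anything falls off the work surface, if the arm or the gripper's body presses on something with over 40 N, if the wrist force passes 120 N, or if a joint passes its speed limit or range.

## Robot

A 6-joint arm with a two-finger parallel gripper is mounted at the origin on the work surface. World frame = base frame: x ahead of the robot, y to its left, z up, the work surface at z = 0. Lengths are in mm, angles in rad, forces in N, time in s.
With the tool pointing down it reaches from about 350 to 975 mm from the base axis. Payload 7.1 kg.
Tool frame: the origin (TCP) lies midway between the tips of the shut fingers; the grasp point (between the pads) lies 19 mm behind it; z points along the fingers, y is the line along which they close (so a half turn about z gives the same grasp; the last joint's range is limited). The gripper opens to 88 mm and grips with 3 to 60 N. Pads are 20 mm wide; open, the fingers measure 115 mm over their backs; the gripper's body (75 mm by 178 mm) begins 61 mm behind the grasp point.
Start: joints at [1.129, 0.423, 1.63, -0, 1.089, -0.019], TCP at [256.415, 569.961, 198.175] pointing down, gripper open.
Joint ranges: [-3, 3], [-0.9, 2.11], [0.09, 2.58], [-1.31, 4.45], [0.11, 2.69], [-2.54, 2.54]. Speed limits (rad/s): [2.39, 2.39, 3.01, 3.14, 3.14, 3.14].

## Interface

Orientations are given as a rotation vector (axis times angle).
In Python, from workcell import ctrl gives the robot as it stands. The module is installed in compiled form; this text tells all that it offers.
- The arm moves only by the tool servo_tool, never from a script. Its argument "increments" is a list of rows, each a list of 7 numbers: the shift along the world's x, y, z in cm, then the turn, a rotation vector about the world's x, y, z in degrees, then the opening, from -1 (shut) to 1 (fully open). A call has 1 to 20 rows; each row is the pose to reach, as a shift and turn from the pose commanded when the call began; what a row does not reach only later rows make up. A row lasts 1/12 s, in which the tool goes at most 41.7 mm and 7.16 degrees, less where a joint would pass 70% of its speed; a pose out of reach is approached as far as the arm can. A call with a gripper value outside its range is refused whole. The fingers move at their own pace and stop on an object; the grip force is fixed at half the most. Time passes only in rows, so rows that repeat a pose let the fingers close. It gives the time, the measured TCP pose, the force, the opening and the grip force at its end, in the units of the state.
- ctrl.get_obs(): the state, without advancing time (a new reading comes with each control period).
- ctrl.get_image(name): name is "scene" or "top" or "wrist"; returns a dict with "image" (480x640x3 uint8, red, green, blue), "fx", "fy", "cx", "cy" (pixels), "extrinsics" (4x4, takes a point from camera to world coordinates); the wrist camera has in their place "tool_from_camera" (4x4, takes a point from camera to tool coordinates, whose origin is the TCP and whose axes are the flange's). Camera axes: x right, y up, looking along -z (the intrinsics and any distortion apply to the point x, -y, -z); pixel columns grow to the right and rows downward; lengths in mm; the calibration is good to about 2 mm. The wrist camera is an equidistant fisheye: a pixel r from the principal point sees the ray r / f radians off the axis. A picture is of the moment at which its call begins: read the wrist's pose just before it. There is no depth.
- ctrl.close_job(): hands the job in; it is judged then, once.
The state is a dict: "t": time; "qpos": joint angles; "qvel": joint speeds; "joint_torque": joint torques, N m; "ee_pos": TCP position; "orientation": TCP orientation; "ft_force": force on the tool from outside, world axes, zero at the start; "moment": the same for the moment, N m; "width": finger opening in mm; "grasp_force": force on a finger pad.
Only numpy, scipy, OpenCV 4.12 (cv2) and the standard library are available. Lean on these libraries where they do the work, as an engineer would, in place of code of your own. Each camera call takes 0.05 s, during which the arm holds its last target. There are 200 camera calls.

## Working session

There is one attempt and no reset: what is moved stays moved. The work goes in short steps, Python scripts to look and compute and a tool call to move; the robot and the scene stay as the last step left them, time stands still between calls to the robot, and variables do not carry over. Pictures are saved under pics/ and viewed, at most 10 in all, crops included, and the job is handed in when it is done.

Besides the shell and the picture viewer there is one more tool, called after "Emit:" as name([rows], argument=value, ...), one row to a line, values as JSON. servo_tool: Moves the arm, as the interface text tells. Its arguments: {"type":"object","properties":{"increments":{"type":"array","items":{"type":"array","items":{"type":"number"}}}},"required":["increments"]}

```bash
mkdir -p pics; cat > h.py <<'E'
import numpy as np,cv2
from workcell import ctrl
def grab(n,f):
    d=ctrl.get_image(n); cv2.imwrite('pics/'+f,d['image'][:,:,::-1]); np.save('pics/'+f+'.npy',d,allow_pickle=True); return d
def ray(d,u,v):
    E=np.array(d['extrinsics']); r=E[:3,:3]@np.array([(u-d['cx'])/d['fx'],-(v-d['cy'])/d['fy'],-1.]); return E[:3,3],r
def pt(d,u,v,z):
    o,r=ray(d,u,v); return o+r*(z-o[2])/r[2]
def load(f): return np.load('pics/'+f+'.npy',allow_pickle=True).item()
E
python3 - <<'E'
from h import *
for n in('top','scene'):
    d=grab(n,n+'.png');print(n,d['fx'],d['cx'],d['cy'],[k for k in d]);print(np.round(d['extrinsics'],3))
o=ctrl.get_obs();print(o)
E
```

```text
top 551.9999281207273 320.59086915902265 236.31208647314145 ['image', 'fx', 'fy', 'cx', 'cy', 'extrinsics']
[[-8.000000e-03  9.970000e-01 -7.800000e-02  4.184080e+02]
 [-1.000000e+00 -8.000000e-03  8.000000e-03 -3.646100e+01]
 [ 7.000000e-03  7.800000e-02  9.970000e-01  1.692351e+03]
 [ 0.000000e+00  0.000000e+00  0.000000e+00  1.000000e+00]]
scene 534.7484055575902 324.86062596965945 243.70945595734003 ['image', 'fx', 'fy', 'cx', 'cy', 'extrinsics']
[[-6.720000e-01 -6.100000e-01  4.200000e-01  1.041898e+03]
 [ 7.410000e-01 -5.580000e-01  3.750000e-01  3.871430e+02]
 [ 6.000000e-03  5.630000e-01  8.270000e-01  1.063451e+03]
 [ 0.000000e+00  0.000000e+00  0.000000e+00  1.000000e+00]]
{'t': 0.1, 'qpos': array([ 1.12902113e+00,  4.23714906e-01,  1.63063654e+00, -2.23102394e-05,
        1.08861153e+00, -1.89989473e-02]), 'qvel': array([ 0.00103766,  0.00024397, -0.00060368, -0.00074563,  0.00025166,
        0.00044892]), 'joint_torque': array([-7.38366816e-04, -5.45607698e+01, -2.74321961e+01,  6.45241700e-02,
        1.89294858e-02, -7.49895139e-05]), 'ee_pos': array([256.17905426, 569.47878652, 197.50135394]), 'orientation': array([-6.59082894e-01, -3.07137828e+00,  2.10251667e-03]), 'ft_force': array([-0.57723512, -0.48112224, -0.16267771]), 'moment': array([0.00302501, 0.00733061, 0.01552318]), 'grasp_force': 0.0, 'width': 87.63134900725625}
```

View pics/top.png

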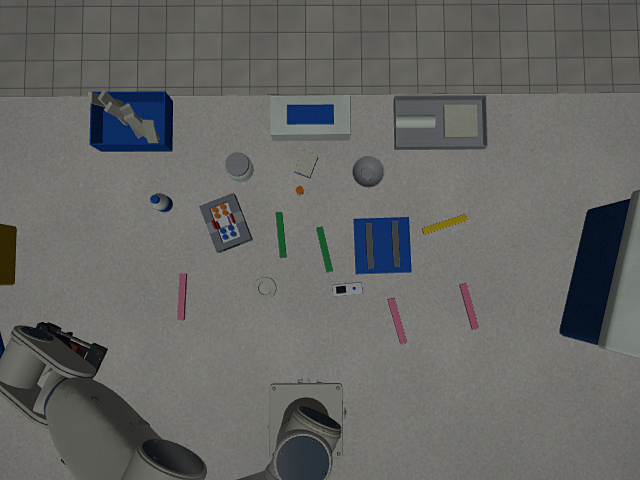

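View pics/scene.png

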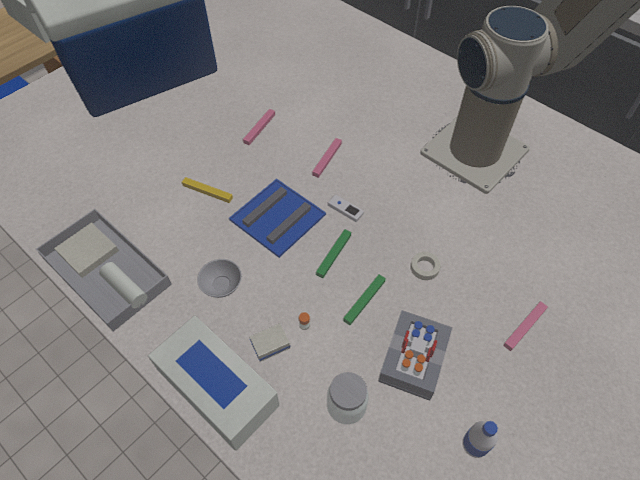

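The top view shows these bars: green at (281,235) and (325,249), pink at (182,297), (397,320) and (468,306), yellow at (445,224). I choose the two green ones. The tray with its grey bars is at (382,245), and the cassette in its dock is at (226,222) with red catches at about (215,225) and (233,217). The scene view agrees: green bars at (334,253) and (365,299), tray at (277,217), dock at (416,354).

```bash
cat >> h.py <<'E'
def comps(m,mn):
    n,l,s,c=cv2.connectedComponentsWithStats(m.astype(np.uint8)); return [l==i for i in range(1,n) if s[i,4]>=mn]
def rect(d,m,z):
    ys,xs=np.nonzero(m); P=np.array([pt(d,u,v,z)[:2] for u,v in zip(xs,ys)],np.float32)
    (c,wh,a)=cv2.minAreaRect(P); C=np.cov(P.T); w,V=np.linalg.eigh(C); e=V[:,1]
    return P.mean(0),np.array(c),wh,a,np.degrees(np.arctan2(e[1],e[0]))%180
E
python3 - <<'E'
from h import *
for n in('top','scene'):
    d=load(n+'.png'); im=d['image']; hsv=cv2.cvtColor(im,cv2.COLOR_RGB2HSV); H,S,V=[hsv[:,:,i].astype(int) for i in range(3)]
    def show(t,m,z,mn):
        for c in comps(m,mn):
            ys,xs=np.nonzero(c); print(n,t,len(xs),(int(xs.mean()),int(ys.mean())),*[np.round(q,1) for q in rect(d,c,z)])
    show('green',(H>45)&(H<85)&(S>100),16,80)
    show('red',((H<4)|(H>174))&(S>140),85,12)
    roi=np.zeros(H.shape,bool)
    if n=='top': roi[212:278,350:415]=1
    else: roi[175:260,225:330]=1
    blue=(H>100)&(H<125)&(S>120)&roi
    show('blue',blue,8,200)
    hull=np.zeros(H.shape,np.uint8); cv2.fillConvexPoly(hull,cv2.convexHull(np.argwhere(blue)[:,::-1].astype(np.int32)),1)
    show('lower',(hull>0)&(S<70),22,60)
    roi=np.zeros(H.shape,bool)
    if n=='top': roi[190:255,195:257]=1
    else: roi[305:400,370:460]=1
    dk=roi&(V<125)&(S<60)
    show('dock',dk,50,100)
    show('orange',roi&(H>4)&(H<18)&(S>150),72,8); show('bluecap',roi&(H>100)&(H<125)&(S>120),72,8)
d=load('top.png');a=cv2.resize(d['image'][180:280,195:420],None,fx=3.5,fy=3.5,interpolation=2);cv2.imwrite('pics/crop.png',a[:,:,::-1])
E
```

```text
top green 292 (280, 234) [556.   72.4] [556.   72.4] [138.7  19.5] 5.3 5.2
top green 281 (324, 249) [510.6 -59.7] [510.5 -59.8] [138.   18.7] 12.6 12.6
top red 22 (232, 217) [600.8 209.6] [600. 209.] [26.4  6.5] 26.5 25.1
top red 45 (215, 224) [581.  258.1] [582.3 258.2] [29.6 16.7] 22.0 42.9
top blue 2446 (381, 245) [ 521.1 -236.7] [ 521.9 -237.1] [168.7 169.9] 1.4 89.9
top lower 305 (395, 243) [ 524.8 -275.7] [ 525.5 -275.7] [137.6  20. ] 1.9 1.9
top lower 294 (369, 245) [ 520.4 -196.8] [ 520.4 -196.9] [137.1  19.5] 2.0 2.0
top dock 3024 (226, 222) [590.5 231.9] [592.2 234.7] [193.7 182.8] 0.1 157.3
top orange 25 (222, 206) [636.9 240.5] [637.1 239.8] [14.9 11.9] 89.6 61.4
top orange 47 (215, 211) [619.6 260.5] [619.4 260.3] [33.2 14.7] 21.9 23.7
top orange 23 (224, 211) [619.4 233.6] [619.2 233.8] [14.8 11.9] 89.6 58.9
top bluecap 49 (231, 230) [565.1 212.9] [565.2 212.8] [33.8 15.8] 18.5 23.1
top bluecap 48 (223, 233) [556.  235.7] [555.9 235.4] [33.5 15.8] 21.9 21.0
scene green 396 (333, 252) [513.7 -56.3] [511.7 -56.4] [136.8  20.1] 12.9 12.8
scene green 421 (364, 298) [558.8  
[... 513 characters left out ...]
scene dock 1495 (408, 376) [649.9 260.9] [643.3 257.5] [ 77.  108.9] 21.1 112.1
scene orange 42 (409, 354) [621.1 236.5] [621.  236.4] [13.1 11.8] 37.3 32.7
scene orange 45 (421, 358) [612.2 259.2] [612.5 258.8] [13.5 13.7] 85.8 49.9
scene orange 45 (406, 362) [638.7 242.9] [638.9 242.7] [14.7 11.7] 37.5 28.5
scene orange 50 (418, 366) [629.9 266.3] [630.2 266.5] [14.9 14.4] 61.0 25.2
scene bluecap 40 (418, 324) [557.8 211.7] [558.3 211.9] [13.7 12.2] 36.8 164.1
scene bluecap 41 (430, 328) [548.7 235.2] [549.1 235.2] [13.6 12.1] 36.1 50.7
scene bluecap 45 (415, 332) [575.3 218.5] [575.3 219. ] [12.7 15.9] 86.9 18.1
scene bluecap 45 (427, 336) [566.5 241.7] [566.9 241.3] [14.3 14. ] 81.7 22.9
```

View pics/crop.png

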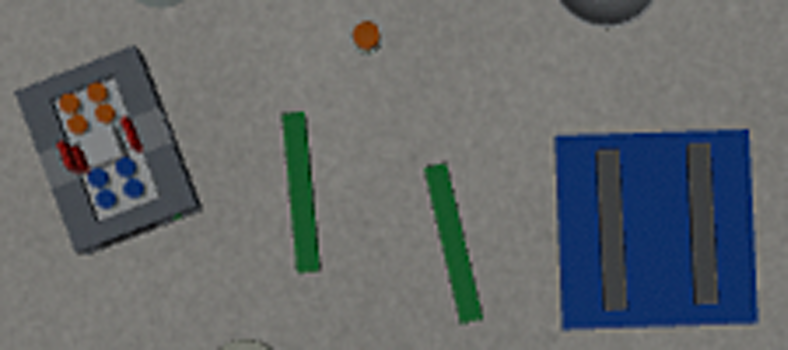

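The crop confirms it: both green bars (crop 300,192 and 455,243), the tray with grey bars on the right, and the cassette with blue and orange caps and red catches on the left. I'll hover over bar1.

Emit:
servo_tool([
  [30,-49.6,-7.8,0,0,29.5,0],
  [30,-49.6,-7.8,0,0,29.5,0],
  [30,-49.6,-7.8,0,0,29.5,0],
  [30,-49.6,-7.8,0,0,29.5,0],
  [30,-49.6,-7.8,0,0,29.5,0],
  [30,-49.6,-7.8,0,0,29.5,0],
  [30,-49.6,-7.8,0,0,29.5,0],
  [30,-49.6,-7.8,0,0,29.5,0],
  [30,-49.6,-7.8,0,0,29.5,0],
  [30,-49.6,-7.8,0,0,29.5,0],
  [30,-49.6,-7.8,0,0,29.5,0],
  [30,-49.6,-7.8,0,0,29.5,0],
  [30,-49.6,-7.8,0,0,29.5,0],
  [30,-49.6,-7.8,0,0,29.5,0],
  [30,-49.6,-7.8,0,0,29.5,0],
  [30,-49.6,-7.8,0,0,29.5,0],
  [30,-49.6,-7.8,0,0,29.5,0],
  [30,-49.6,-7.8,0,0,29.5,0],
  [30,-49.6,-7.8,0,0,29.5,0],
  [30,-49.6,-7.8,0,0,29.5,0],
])

```text
t: 1.77
ee_pos: [555.9, 75.3, 120.4]
orientation: [-0.148, 3.138, 0.0]
ft_force: [-0.2, 1.3, 0.2]
width: 43.7
grasp_force: 0.0
```

```bash
cat >> h.py <<'E'
from scipy.spatial.transform import Rotation as Ro
def wgrab(f):
    o=ctrl.get_obs(); d=ctrl.get_image('wrist'); cv2.imwrite('pics/'+f,d['image'][:,:,::-1])
    T=np.eye(4);T[:3,:3]=Ro.from_rotvec(o['orientation']).as_matrix();T[:3,3]=o['ee_pos']
    d['extrinsics']=T@np.array(d['tool_from_camera']); d['fish']=1; d['o']=o; np.save('pics/'+f+'.npy',d,allow_pickle=True); return d
def ray(d,u,v):
    E=np.array(d['extrinsics']); x=(u-d['cx'])/d['fx']; y=-(v-d['cy'])/d['fy']
    if 'fish' in d:
        t=np.hypot(x,y)+1e-9; k=np.sin(t)/t; c=np.array([x*k,y*k,-np.cos(t)])
    else: c=np.array([x,y,-1.])
    return E[:3,3],E[:3,:3]@c
def hsvm(d):
    h=cv2.cvtColor(d['image'],cv2.COLOR_RGB2HSV).astype(int); return h[:,:,0],h[:,:,1],h[:,:,2]
def show(d,t,m,z,mn):
    for c in comps(m,mn):
        ys,xs=np.nonzero(c); print(t,len(xs),(int(xs.mean()),int(ys.mean())),(xs.min(),xs.max(),ys.min(),ys.max()),*[np.round(q,1) for q in rect(d,c,z)])
E
python3 - <<'E'
from h import *
d=wgrab('w1.png');o=d['o'];print(o['ee_pos'],d['fx'],d['cx'],np.round(d['tool_from_camera'],2).tolist())
H,S,V=hsvm(d);show(d,'green',(H>45)&(H<85)&(S>100),16,80)
E
```

```text
[555.867686    75.33204391 120.42246756] 371.64829954431775 317.1889376258178 [[0.0, 0.96, 0.27, 71.07], [1.0, -0.0, -0.0, 1.25], [0.0, 0.27, -0.96, -187.39], [0.0, 0.0, 0.0, 1.0]]
green 4252 (164, 158) (np.int64(140), np.int64(190), np.int64(77), np.int64(240)) [511.2 -55.6] [511.5 -55.5] [139.1  24.8] 12.9 12.9
green 3849 (314, 220) (np.int64(303), np.int64(326), np.int64(140), np.int64(304)) [553.6  74.2] [557.4  74.6] [138.7  18.9] 5.0 5.4
```

View pics/w1.png

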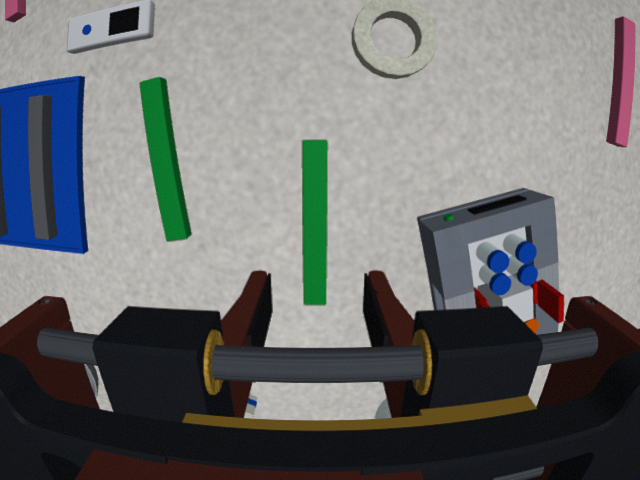

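The wrist view shows bar1 centred between the fingers (314,220), bar2 at (164,158), and the cassette on the right. I'll descend, close and lift.

Emit:
servo_tool([
  [0.1,-0.1,-4,0,0,0,0],
  [0.1,-0.1,-8,0,0,0,0],
  [0.1,-0.1,-10.5,0,0,0,0],
  [0.1,-0.1,-11.6,0,0,0,0],
  [0.1,-0.1,-11.6,0,0,0,0],
  [0.1,-0.1,-11.6,0,0,0,0],
  [0.1,-0.1,-11.6,0,0,0,-1],
  [0.1,-0.1,-11.6,0,0,0,-1],
  [0.1,-0.1,-11.6,0,0,0,-1],
  [0.1,-0.1,-11.6,0,0,0,-1],
  [0.1,-0.1,-11.6,0,0,0,-1],
  [0.1,-0.1,-11.6,0,0,0,-1],
  [0.1,-0.1,-11.6,0,0,0,-1],
  [0.1,-0.1,-11.6,0,0,0,-1],
])

```text
t: 2.98
ee_pos: [557.4, 72.9, 4.2]
orientation: [-0.145, 3.138, -0.0]
ft_force: [-0.1, 0.6, 0.5]
width: 0.3
grasp_force: 0.0
```

```bash
python3 - <<'E'
from h import *
d=wgrab('w2.png');o=d['o'];print(o['ee_pos'],o['width'])
H,S,V=hsvm(d);show(d,'green',(H>45)&(H<85)&(S>100),16,80)
E
```

```text
[557.42563268  72.90361814   4.22339324] 0.30796345800914876
green 9669 (91, 171) (np.int64(56), np.int64(135), np.int64(49), np.int64(294)) [510.8 -53.8] [511.4 -54. ] [139.1  28.3] 12.9 12.9
green 5573 (317, 208) (np.int64(297), np.int64(338), np.int64(140), np.int64(347)) [521.9  71.1] [543.2  73.2] [110.2  19.5] 5.5 5.3
green 157 (524, 263) (np.int64(517), np.int64(532), np.int64(258), np.int64(269)) [540.1 189.6] [539.9 189.6] [ 6.6 11.1] 3.5 85.3
```

View pics/w2.png

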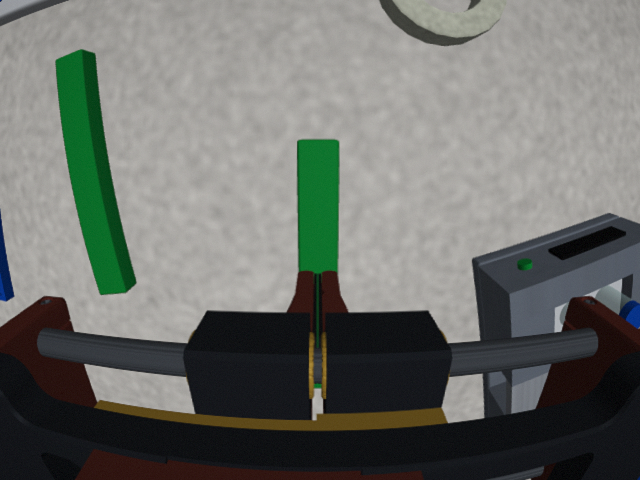

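```bash
python3 - <<'E'
from h import *
d=grab('scene','s2.png');print(ctrl.get_obs()['ft_force'],ctrl.get_obs()['width'])
a=cv2.resize(d['image'][230:350,290:450],None,fx=5,fy=5,interpolation=cv2.INTER_CUBIC);cv2.imwrite('pics/c2.png',a[:,:,::-1])
E
```

```text
[-0.64690696  1.10897988  0.53987647] 0.5187087910453091
```

View pics/c2.png

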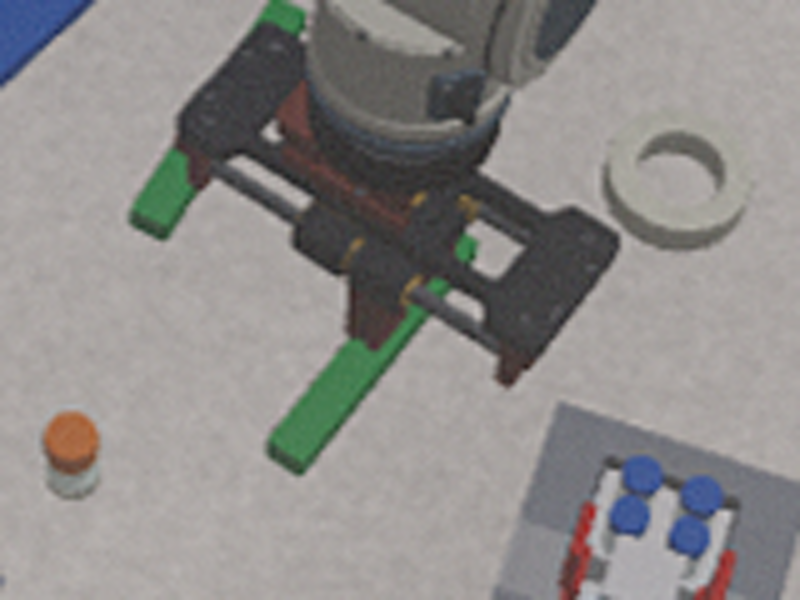

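The scene crop shows the shut fingers (375,340) hovering just over bar1, which has not moved. The real tips sit at least 12 mm above the reported TCP. I'll rise, reopen, and go lower in guarded steps.

Emit:
servo_tool([
  [0,0.1,2,0,0,0,0],
  [0,0.1,2,0,0,0,0],
  [0,0.1,2,0,0,0,0],
  [0,0.1,2,0,0,0,0],
  [0,0.1,2,0,0,0,0],
  [0,0.1,1,0,0,0,0],
  [0,0.1,0,0,0,0,0],
  [0,0.1,-0.3,0,0,0,0],
  [0,0.1,-0.6,0,0,0,0],
  [0,0.1,-0.8,0,0,0,0],
  [0,0.1,-0.8,0,0,0,0],
])

```text
t: 4.0
ee_pos: [557.0, 73.9, -4.5]
orientation: [0.144, -3.137, 0.0]
ft_force: [0.0, -0.5, -0.7]
width: 44.1
grasp_force: 0.0
```

Emit:
servo_tool([
  [0,0.1,-0.2,0,0,0,0],
  [0,0.1,-0.4,0,0,0,0],
  [0,0.1,-0.4,0,0,0,0],
  [0,0.1,-0.4,0,0,0,-1],
  [0,0.1,-0.4,0,0,0,-1],
  [0,0.1,-0.4,0,0,0,-1],
  [0,0.1,-0.4,0,0,0,-1],
  [0,0.1,-0.4,0,0,0,-1],
  [0,0.1,-0.4,0,0,0,-1],
  [0,0.1,-0.4,0,0,0,-1],
])

```text
t: 4.83
ee_pos: [557.4, 74.9, -7.8]
orientation: [-0.145, 3.138, -0.0]
ft_force: [0.2, 0.5, 0.4]
width: 1.8
grasp_force: 0.0
```

```bash
python3 - <<'E'
from h import *
d=load('s2.png')
for u,v in((290+375/5,230+348/5),(290+348/5,230+335/5)):
    for z in(4,16,24,32,40): print((u,v),z,np.round(pt(d,u,v,z)[:2],1))
# bar far-end width/heights in wrist: two-view triangulation of bar corners w1,w2
a,b=load('w1.png'),load('w2.png')
def tri(p,q):
    o1,r1=ray(a,*p);o2,r2=ray(b,*q);M=np.stack([r1,-r2],1);s=np.linalg.lstsq(M,o2-o1,rcond=None)[0];return (o1+s[0]*r1+o2+s[1]*r2)/2, np.linalg.norm(o1+s[0]*r1-o2-s[1]*r2)
def corners(d,x0,x1):
    H,S,V=hsvm(d);m=(H>45)&(H<85)&(S>100);r=np.nonzero(m[:,x0:x1].sum(1)>10)[0][2]+3;c=np.nonzero(m[r,x0:x1])[0]+x0;return (c[0],r-5),(c[-1]+1,r-5)
print(corners(a,290,340),corners(b,290,345))
for p,q in zip(corners(a,290,340),corners(b,290,345)):print(tri(p,q))
e=grab('scene','s3.png');aa=cv2.resize(e['image'][230:350,290:450],None,fx=5,fy=5,interpolation=cv2.INTER_CUBIC);cv2.imwrite('pics/c3.png',aa[:,:,::-1])
print(ctrl.get_obs())
E
```

```text
(365.0, 299.6) 4 [555.2  74.9]
(365.0, 299.6) 16 [560.7  78.5]
(365.0, 299.6) 24 [564.4  80.8]
(365.0, 299.6) 32 [568.1  83.2]
(365.0, 299.6) 40 [571.7  85.5]
(359.6, 297.0) 4 [558.3  61.7]
(359.6, 297.0) 16 [563.8  65.4]
(359.6, 297.0) 24 [567.4  67.9]
(359.6, 297.0) 32 [571.1  70.3]
(359.6, 297.0) 40 [574.7  72.8]
((np.int64(303), np.int64(140)), (np.int64(327), np.int64(140))) ((np.int64(297), np.int64(140)), (np.int64(339), np.int64(140)))
(array([488.49455963,  61.00209102,  66.45788987]), np.float64(0.02349111826571986))
(array([487.41567816,  77.54791106,  21.91686832]), np.float64(0.022672026721993203))
{'t': 4.8833, 'qpos': array([ 1.12500807e-01,  6.43080175e-01,  1.86489300e+00,  9.60306068e-06,
        6.33549933e-01, -1.55031411e+00]), 'qvel': array([ 0.00051689,  0.0008436 ,  0.00133194,  0.00156063, -0.0007931 ,
        0.00149787]), 'joint_torque': array([-2.42477894e-03, -5.50938535e+01, -1.55732793e+01, -7.91710045e-03,
        7.36832432e-02,  1.74818451e-04]), 'ee_pos': array([557.43876027,  74.95584462,  -7.78287564]), 'orientation': array([-1.44476162e-01,  3.13819971e+00,  1.61691134e-05]), 'ft_force': array([-0.99262422, -0.10361051,  0.44658561]), 'moment': array([ 0.05737465,  0.04754551, -0.00860847]), 'grasp_force': 0.0, 'width': 0.321257779120572}
```

View pics/c3.png

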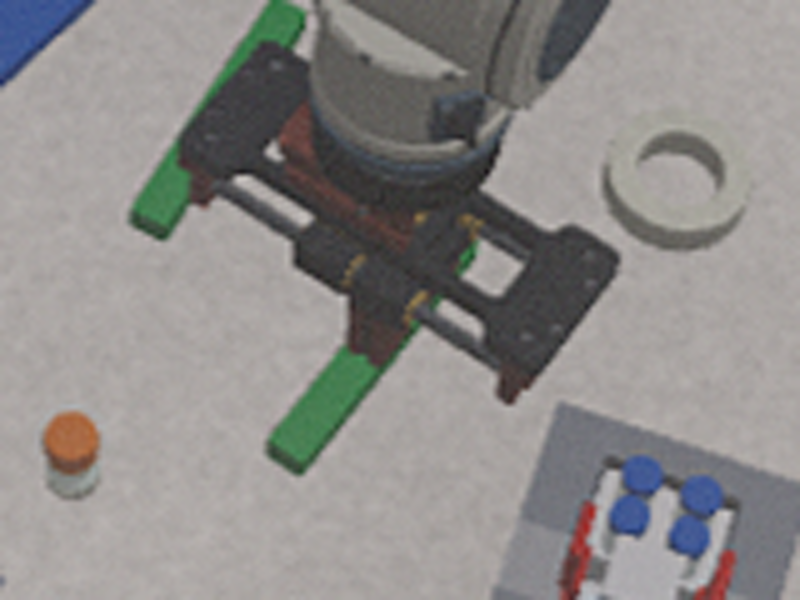

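Crop c3 shows the tips (375,360) still just above the bar top. From the s2 rays the tips are about 24 mm above the reported TCP. I'll go lower under force watch.

Emit:
servo_tool([
  [0,-0.05,1.2,0,0,0,0],
  [0,-0.05,1.2,0,0,0,0],
  [0,-0.05,1.2,0,0,0,0],
  [0,-0.05,1.2,0,0,0,0],
  [0,-0.05,0.5,0,0,0,0],
  [0,-0.05,0,0,0,0,0],
  [0,-0.05,-0.4,0,0,0,0],
  [0,-0.05,-0.7,0,0,0,0],
  [0,-0.05,-0.9,0,0,0,0],
  [0,-0.05,-0.9,0,0,0,0],
])

```text
t: 5.72
ee_pos: [556.9, 74.4, -17.6]
orientation: [0.144, -3.137, 0.0]
ft_force: [-0.3, -0.0, 0.6]
width: 43.8
grasp_force: 0.0
```

Emit:
servo_tool([
  [0,0,-0.2,0,0,0,0],
  [0,0,-0.2,0,0,0,-1],
  [0,0,-0.2,0,0,0,-1],
  [0,0,-0.2,0,0,0,-1],
  [0,0,-0.2,0,0,0,-1],
  [0,0,-0.2,0,0,0,-1],
  [0,0,-0.2,0,0,0,-1],
  [0,0,-0.2,0,0,0,-1],
  [0,0,-0.2,0,0,0,-1],
])

```text
t: 6.47
ee_pos: [557.6, 74.5, -18.6]
orientation: [-0.145, 3.138, -0.0]
ft_force: [0.0, -0.1, 2.3]
width: 19.4
grasp_force: 30.0
```

Grasped (19.4 mm, 30 N). I'll lift, carry and turn to the far place.

Emit:
servo_tool([
  [0,0,3,0,0,0,-1],
  [0,0,6,0,0,0,-1],
  [0,0,8,0,0,0,-1],
  [0.5,-30.9,8,0,0,-93.3,-1],
  [0.5,-30.9,8,0,0,-93.3,-1],
  [0.5,-30.9,8,0,0,-93.3,-1],
  [0.5,-30.9,8,0,0,-93.3,-1],
  [0.5,-30.9,8,0,0,-93.3,-1],
  [0.5,-30.9,8,0,0,-93.3,-1],
  [0.5,-30.9,8,0,0,-93.3,-1],
  [0.5,-30.9,8,0,0,-93.3,-1],
  [0.5,-30.9,8,0,0,-93.3,-1],
  [0.5,-30.9,8,0,0,-93.3,-1],
  [0.5,-30.9,8,0,0,-93.3,-1],
  [0.5,-30.9,8,0,0,-93.3,-1],
  [0.5,-30.9,8,0,0,-93.3,-1],
  [0.5,-30.9,8,0,0,-93.3,-1],
  [0.5,-30.9,8,0,0,-93.3,-1],
  [0.5,-30.9,8,0,0,-93.3,-1],
  [0.5,-30.9,8,0,0,-93.3,-1],
])

```text
t: 8.13
ee_pos: [562.4, -234.5, 61.1]
orientation: [-2.18, -2.262, 0.0]
ft_force: [1.1, -0.0, -0.4]
width: 19.5
grasp_force: 30.0
```

```bash
python3 - <<'E'
from h import *
d=wgrab('w3.png');o=d['o'];print(o['t'],o['ee_pos'],o['orientation'],o['width'],o['qpos'])
H,S,V=hsvm(d);show(d,'green',(H>45)&(H<85)&(S>100),84,80)
b=(H>100)&(H<125)&(S>120);show(d,'blue',b,8,1000);
hull=np.zeros(H.shape,np.uint8); 
b[:, :]&=True
c=max(comps(b,1000),key=lambda m:m.sum())
cv2.fillConvexPoly(hull,cv2.convexHull(np.argwhere(c)[:,::-1].astype(np.int32)),1)
show(d,'lower',(hull>0)&(S<70)&(V>40),22,200)
E
```

```text
8.1333 [ 562.35007115 -234.47905973   61.13800205] [-2.17980706e+00 -2.26214333e+00  1.19882811e-04] 19.46569147035226 [-4.14559412e-01  5.79770362e-01  1.74423971e+00 -4.14945620e-05
  8.17721422e-01 -4.51598915e-01]
green 1681 (184, 9) (np.int64(147), np.int64(258), np.int64(0), np.int64(28)) [497.4 -99.9] [ 504.  -102.4] [15.  55.2] 84.4 1.6
green 9517 (316, 241) (np.int64(293), np.int64(341), np.int64(140), np.int64(347)) [ 562.9 -209.9] [ 563.  -213.9] [ 22.3 103.4] 2.2 92.2
green 1110 (317, 397) (np.int64(299), np.int64(336), np.int64(383), np.int64(413)) [ 566.5 -300.3] [ 566.6 -300.9] [20.8 23. ] 1.4 93.4
blue 28253 (251, 203) (np.int64(136), np.int64(388), np.int64(119), np.int64(326)) [ 517.2 -206.8] [ 522.5 -227. ] [171.9 152.9] 1.5 10.3
lower 4427 (222, 190) (np.int64(151), np.int64(292), np.int64(174), np.int64(207)) [ 502.3 -195.7] [ 500.  -195.9] [94.  20.2] 2.2 2.4
lower 761 (353, 189) (np.int64(341), np.int64(365), np.int64(174), np.int64(206)) [ 584.6 -192.6] [ 584.7 -192.8] [14.8 20.2] 0.9 93.1
lower 2533 (217, 298) (np.int64(166), np.int64(272), np.int64(284), np.int64(312)) [ 496.2 -270.1] [ 496.5 -270.1] [77.7 20.7] 3.2 3.8
```

View pics/w3.png

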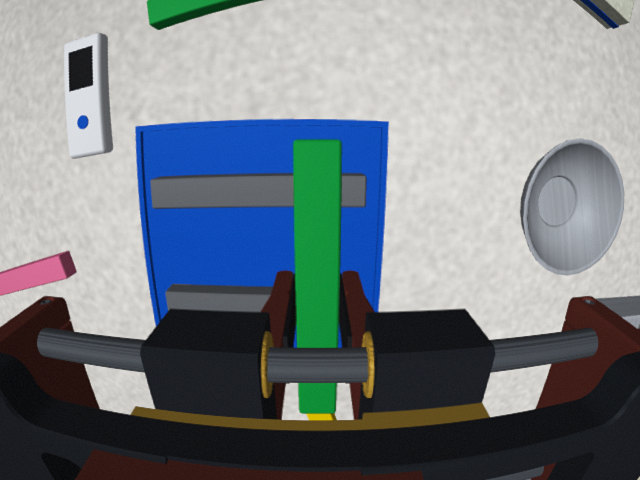

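The wrist view shows the bar held level (316,240) over both grey bars (222,190 and 217,298), square to them. I'll lower and release.

Emit:
servo_tool([
  [0,-0.1,-2.5,0,0,0,-1],
  [0,-0.1,-4.5,0,0,0,-1],
  [0,-0.1,-5.4,0,0,0,-1],
  [0,-0.1,-5.7,0,0,0,-1],
  [0,-0.1,-5.7,0,0,0,-1],
  [0,-0.1,-5.7,0,0,0,-1],
])

```text
t: 8.68
ee_pos: [562.7, -235.6, 4.5]
orientation: [2.182, 2.26, 0.0]
ft_force: [0.3, 0.3, -0.5]
width: 19.5
grasp_force: 30.0
```

Emit:
servo_tool([
  [0,0,-0.1,0,0,0,-1],
  [0,0,-0.1,0,0,0,-1],
  [0,0,-0.1,0,0,0,-0.3],
  [0,0,-0.1,0,0,0,0],
  [0,0,-0.1,0,0,0,0],
  [0,0,-0.1,0,0,0,0],
  [0,0,2,0,0,0,0],
  [0,0,5,0,0,0,0],
  [0,0,8,0,0,0,0],
])

```text
t: 9.43
ee_pos: [561.5, -235.1, 84.2]
orientation: [-2.181, -2.258, 0.001]
ft_force: [0.7, -0.1, -0.9]
width: 43.6
grasp_force: 0.0
```

Emit:
servo_tool([
  [-5.1,17.8,0,0,0,-79.3,0],
  [-5.1,17.8,0,0,0,-79.3,0],
  [-5.1,17.8,0,0,0,-79.3,0],
  [-5.1,17.8,0,0,0,-79.3,0],
  [-5.1,17.8,0,0,0,-79.3,0],
  [-5.1,17.8,0,0,0,-79.3,0],
  [-5.1,17.8,0,0,0,-79.3,0],
  [-5.1,17.8,0,0,0,-79.3,0],
  [-5.1,17.8,0,0,0,-79.3,0],
  [-5.1,17.8,0,0,0,-79.3,0],
  [-5.1,17.8,0,0,0,-79.3,0],
  [-5.1,17.8,0,0,0,-79.3,0],
  [-5.1,17.8,0,0,0,-79.3,0],
  [-5.1,17.8,0,0,0,-79.3,0],
])

```text
t: 10.6
ee_pos: [511.4, -57.5, 84.2]
orientation: [3.122, 0.352, 0.0]
ft_force: [-0.4, 0.7, -0.4]
width: 44.4
grasp_force: 0.0
```

```bash
python3 - <<'E'
from h import *
d=wgrab('w4.png');o=d['o'];print(o['t'],o['ee_pos'],o['orientation'],o['width'],o['qpos'])
H,S,V=hsvm(d);show(d,'green16',(H>45)&(H<85)&(S>100),16,80);show(d,'green38',(H>45)&(H<85)&(S>100),38,80)
t=grab('top','t2.png');H,S,V=hsvm(t);show(t,'top38',(H>45)&(H<85)&(S>100),38,80)
E
```

```text
10.6 [511.41610076 -57.54853888  84.21401235] [3.12179222e+00 3.52034950e-01 1.05491241e-04] 44.36535378704291 [-1.35183036e-01  4.33908025e-01  1.94802634e+00  3.91773202e-06
  7.59589700e-01  1.21102534e+00]
green16 4981 (319, 231) (np.int64(306), np.int64(334), np.int64(142), np.int64(325)) [517.1 -57.2] [512.5 -58.3] [138.5  19.4] 12.9 12.9
green16 3821 (542, 228) (np.int64(474), np.int64(617), np.int64(198), np.int64(258)) [ 562.4 -236.7] [ 562.7 -247.4] [ 23.1 160.3] 2.1 91.9
green38 4981 (319, 231) (np.int64(306), np.int64(334), np.int64(142), np.int64(325)) [522.9 -55.7] [518.6 -56.7] [126.6  17.7] 12.9 12.9
green38 3821 (542, 228) (np.int64(474), np.int64(617), np.int64(198), np.int64(258)) [ 564.2 -219.8] [ 564.5 -229.6] [ 21.1 146.5] 2.1 91.9
top38 309 (381, 231) (np.int64(359), np.int64(405), np.int64(227), np.int64(235)) [ 562.  -233.3] [ 562.5 -234.2] [ 21.4 139.1] 2.1 92.4
```

Bar1 lies well placed (562, -234, 92°). Now bar2.

Emit:
servo_tool([
  [0.1,0,-4,0,0,0,0],
  [0.1,0,-7,0,0,0,0],
  [0.1,0,-9,0,0,0,0],
  [0.1,0,-10,0,0,0,0],
  [0.1,0,-10.25,0,0,0,0],
  [0.1,0,-10.25,0,0,0,-1],
  [0.1,0,-10.25,0,0,0,-1],
  [0.1,0,-10.25,0,0,0,-1],
  [0.1,0,-10.25,0,0,0,-1],
  [0.1,0,-10.25,0,0,0,-1],
  [0.1,0,-10.25,0,0,0,-1],
])

```text
t: 11.62
ee_pos: [513.4, -57.7, -17.2]
orientation: [3.122, 0.347, 0.003]
ft_force: [-0.8, -0.6, 6.7]
width: 19.9
grasp_force: 30.0
```

Emit:
servo_tool([
  [0,0,3,0,0,0,-1],
  [0,0,6,0,0,0,-1],
  [0,0,8,0,0,0,-1],
  [-3,-17.9,8,0,0,79.3,-1],
  [-3,-17.9,8,0,0,79.3,-1],
  [-3,-17.9,8,0,0,79.3,-1],
  [-3,-17.9,8,0,0,79.3,-1],
  [-3,-17.9,8,0,0,79.3,-1],
  [-3,-17.9,8,0,0,79.3,-1],
  [-3,-17.9,8,0,0,79.3,-1],
  [-3,-17.9,8,0,0,79.3,-1],
  [-3,-17.9,8,0,0,79.3,-1],
  [-3,-17.9,8,0,0,79.3,-1],
  [-3,-17.9,8,0,0,79.3,-1],
  [-3,-17.9,8,0,0,79.3,-1],
  [-3,-17.9,8,0,0,79.3,-1],
  [-3,-17.9,8,0,0,79.3,-1],
])

```text
t: 13.03
ee_pos: [482.4, -236.5, 62.0]
orientation: [2.185, 2.257, 0.0]
ft_force: [0.9, 0.2, 0.3]
width: 19.7
grasp_force: 30.0
```

```bash
python3 - <<'E'
from h import *
d=wgrab('w5.png');o=d['o'];print(o['t'],o['ee_pos'],o['orientation'],o['width'],o['ft_force'])
H,S,V=hsvm(d);g=(H>45)&(H<85)&(S>100);show(d,'green96',g,96,80);show(d,'green38',g,38,80)
a=load('w3.png');Ha,Sa,Va=hsvm(a);ga=(Ha>45)&(Ha<85)&(Sa>100)
for m in(ga,g):print([ (r,(np.nonzero(m[r,285:350])[0][[0,-1]]+285).tolist()) for r in(150,200,250,390,405)])
E
```

```text
13.0333 [ 482.42142918 -236.52074072   61.95951512] [2.18500036e+00 2.25686206e+00 1.91458452e-04] 19.722180003853843 [0.87763457 0.18315041 0.25623466]
green96 5889 (443, 226) (np.int64(419), np.int64(467), np.int64(145), np.int64(311)) [ 539.2 -199.3] [ 539.4 -201.4] [17.6 77.1] 2.1 92.1
green96 8966 (316, 246) (np.int64(293), np.int64(341), np.int64(149), np.int64(347)) [ 483.1 -210.6] [ 483.  -214.2] [20.6 92.7] 2.2 91.9
green96 1242 (317, 399) (np.int64(299), np.int64(335), np.int64(383), np.int64(416)) [ 485.9 -294.2] [ 485.9 -294.7] [19.3 23.8] 2.0 91.9
green38 5889 (443, 226) (np.int64(419), np.int64(467), np.int64(145), np.int64(311)) [ 561.  -213.2] [ 561.2 -216.1] [ 24.3 106.3] 2.1 92.1
green38 8966 (316, 246) (np.int64(293), np.int64(341), np.int64(149), np.int64(347)) [ 483.6 -228.9] [ 483.5 -233.8] [ 28.4 127.7] 2.2 91.9
green38 1242 (317, 399) (np.int64(299), np.int64(335), np.int64(383), np.int64(416)) [ 487.5 -344.1] [ 487.6 -344.7] [26.7 32.8] 2.0 91.9
[(150, [294, 340]), (200, [294, 340]), (250, [295, 339]), (390, [299, 335]), (405, [299, 335])]
[(150, [296, 338]), (200, [294, 340]), (250, [295, 339]), (390, [299, 335]), (405, [299, 335])]
```

View pics/w5.png

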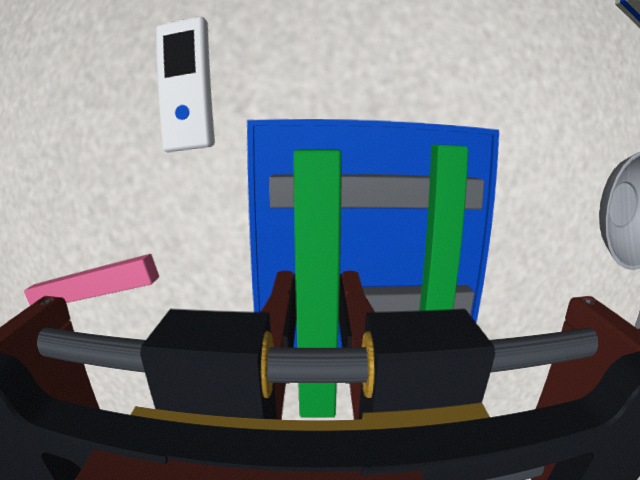

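The wrist view shows bar2 over the tray (316,246), parallel to bar1 (443,226), but about 5 mm too far toward -y. I'll correct that while lowering.

Emit:
servo_tool([
  [0.1,0.5,-2.5,0,0,0,-1],
  [0.1,0.5,-4.5,0,0,0,-1],
  [0.1,0.5,-5.4,0,0,0,-1],
  [0.1,0.5,-5.65,0,0,0,-1],
  [0.1,0.5,-5.65,0,0,0,-1],
  [0.1,0.5,-5.65,0,0,0,-1],
])

```text
t: 13.58
ee_pos: [483.6, -231.7, 5.5]
orientation: [2.184, 2.258, 0.0]
ft_force: [-0.3, 0.0, -0.7]
width: 19.5
grasp_force: 30.0
```

Emit:
servo_tool([
  [0,0,-0.1,0,0,0,-1],
  [0,0,-0.1,0,0,0,-1],
  [0,0,-0.1,0,0,0,-0.3],
  [0,0,-0.1,0,0,0,0],
  [0,0,-0.1,0,0,0,0],
  [0,0,-0.1,0,0,0,0],
  [0,0,2,0,0,0,0],
  [0,0,6,0,0,0,0],
  [0,0,10,0,0,0,0],
  [0,0,14,0,0,0,0],
  [0,0,18,0,0,0,0],
])

```text
t: 14.5
ee_pos: [482.9, -231.3, 186.9]
orientation: [-2.182, -2.259, 0.0]
ft_force: [0.7, -1.4, 0.2]
width: 43.9
grasp_force: 0.0
```

Emit:
servo_tool([
  [11,47,0.5,0,0,-70.5,1],
  [11,47,0.5,0,0,-70.5,1],
  [11,47,0.5,0,0,-70.5,1],
  [11,47,0.5,0,0,-70.5,1],
  [11,47,0.5,0,0,-70.5,1],
  [11,47,0.5,0,0,-70.5,1],
  [11,47,0.5,0,0,-70.5,1],
  [11,47,0.5,0,0,-70.5,1],
  [11,47,0.5,0,0,-70.5,1],
  [11,47,0.5,0,0,-70.5,1],
  [11,47,0.5,0,0,-70.5,1],
  [11,47,0.5,0,0,-70.5,1],
  [11,47,0.5,0,0,-70.5,1],
  [11,47,0.5,0,0,-70.5,1],
  [11,47,0.5,0,0,-70.5,1],
])

```text
t: 15.75
ee_pos: [592.9, 238.7, 189.5]
orientation: [3.085, 0.589, -0.002]
ft_force: [-0.3, -0.0, 0.0]
width: 88.0
grasp_force: 0.0
```

```bash
python3 - <<'E'
from h import *
t=grab('top','t3.png');H,S,V=hsvm(t);show(t,'top38',(H>45)&(H<85)&(S>100),38,80)
d=wgrab('w6.png');o=d['o'];print(o['t'],o['ee_pos'],o['orientation'],o['width'],o['ft_force'])
H,S,V=hsvm(d);show(d,'red',((H<4)|(H>174))&(S>150)&(V>110),94,40);show(d,'or',(H>6)&(H<18)&(S>150)&(V>140),72,40);show(d,'bl',(H>100)&(H<125)&(S>120),72,40)
print(d['fx'],d['fy'],d['cx'],d['cy'])
E
```

```text
top38 308 (381, 231) (np.int64(359), np.int64(405), np.int64(227), np.int64(235)) [ 562.1 -233.2] [ 562.5 -234.2] [ 21.4 139.1] 2.1 92.4
top38 291 (382, 257) (np.int64(360), np.int64(405), np.int64(253), np.int64(261)) [ 483.8 -234. ] [ 483.9 -234.7] [ 19.2 136.4] 2.5 92.0
15.8 [592.73839774 237.64486236 189.61882363] [ 3.08561887e+00  5.86349666e-01 -2.25474780e-03] 87.98551216729939 [-0.80973341 -0.50862062  0.4684089 ]
red 66 (290, 219) (np.int64(289), np.int64(291), np.int64(209), np.int64(230)) [593.5 261.4] [593.5 261.4] [16.9  1.6] 20.6 20.6
red 98 (343, 220) (np.int64(342), np.int64(346), np.int64(210), np.int64(231)) [608.6 221.9] [608.3 221.8] [16.9  3.2] 22.6 20.4
red 191 (281, 229) (np.int64(278), np.int64(284), np.int64(216), np.int64(243)) [583.5 265.2] [583.3 265.2] [22.1  4.8] 20.2 20.7
red 203 (352, 230) (np.int64(348), np.int64(356), np.int64(216), np.int64(244)) [603.6 212.7] [603.5 212.9] [23.   5.8] 20.1 20.2
or 294 (302, 171) (np.int64(293), np.int64(311), np.int64(162), np.int64(181)) [630.  266.1] [629.7 266.2] [15.8 14.8] 21.3 26.3
or 293 (332, 171) (np.int64
[... 623 characters left out ...]
114, 77) (np.int64(99), np.int64(131), np.int64(62), np.int64(92)) [653.4 456.5] [653.  456.6] [36.4 26.6] 87.5 92.9
bl 776 (171, 91) (np.int64(146), np.int64(185), np.int64(62), np.int64(112)) [656.2 396.1] [656.3 399.8] [45.2 30.7] 3.7 2.3
bl 285 (558, 144) (np.int64(542), np.int64(578), np.int64(111), np.int64(183)) [750.2  55.4] [752.3  55.8] [72.8 38. ] 14.4 5.6
bl 589 (302, 259) (np.int64(293), np.int64(312), np.int64(240), np.int64(279)) [558.4 238.4] [558.4 238.6] [35.9 16.7] 21.8 20.7
bl 589 (330, 259) (np.int64(322), np.int64(340), np.int64(240), np.int64(279)) [567.4 215.4] [567.6 215.2] [36.  15.8] 21.9 21.1
371.64829954431775 371.64829954431775 317.1889376258178 235.885929090026
```

View pics/w6.png

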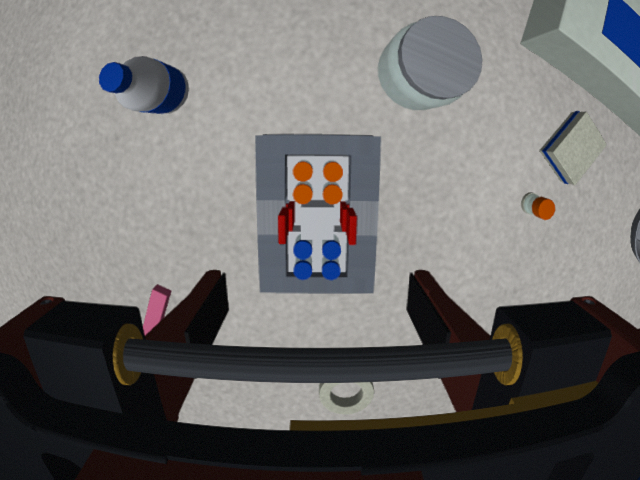

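Both green bars lie parallel, 79 mm apart. The wrist view shows the cassette: red paddles at (281,229) and (352,230), orange caps on top, blue below, centre about (594, 239), yaw 21°. I'll descend around the paddles.

Emit:
servo_tool([
  [0.1,0.1,-4,0,0,-0.4,1],
  [0.1,0.1,-8,0,0,-0.4,1],
  [0.1,0.1,-11,0,0,-0.4,1],
  [0.1,0.1,-13,0,0,-0.4,1],
  [0.1,0.1,-14.3,0,0,-0.4,1],
  [0.1,0.1,-14.9,0,0,-0.4,1],
  [0.1,0.1,-14.9,0,0,-0.4,1],
  [0.1,0.1,-14.9,0,0,-0.4,1],
])

```text
t: 16.52
ee_pos: [595.2, 239.1, 42.2]
orientation: [-3.089, -0.573, -0.002]
ft_force: [-0.5, 0.2, 0.7]
width: 88.0
grasp_force: 0.0
```

```bash
python3 - <<'E'
from h import *
d=wgrab('w7.png');o=d['o'];print(o['t'],o['ee_pos'],o['orientation'],o['width'],o['ft_force'])
H,S,V=hsvm(d);show(d,'red',((H<4)|(H>174))&(S>150)&(V>110),94,40);show(d,'or',(H>6)&(H<18)&(S>150)&(V>140),72,60);show(d,'bl',(H>100)&(H<125)&(S>120),72,60)
E
```

```text
16.5167 [595.21858557 239.07783429  42.21266831] [-3.08864915e+00 -5.73254439e-01 -2.03016263e-03] 88.02412042881888 [-0.47630072  0.22198682  0.69416207]
red 234 (270, 291) (np.int64(267), np.int64(274), np.int64(274), np.int64(309)) [601.3 262.1] [601.1 262.1] [15.4  2.6] 20.9 20.9
red 270 (365, 291) (np.int64(361), np.int64(370), np.int64(275), np.int64(310)) [614.7 226.6] [614.4 226.5] [15.5  3.2] 21.1 21.1
red 574 (250, 323) (np.int64(243), np.int64(258), np.int64(300), np.int64(346)) [584.1 265.4] [583.9 265.3] [22.2  5.3] 20.9 21.0
red 622 (384, 323) (np.int64(376), np.int64(393), np.int64(301), np.int64(346)) [604.3 213.1] [603.9 212.9] [21.8  5.9] 21.1 21.2
or 1063 (289, 210) (np.int64(272), np.int64(308), np.int64(193), np.int64(228)) [630.3 266.1] [630.2 265.9] [15.5 15.7] 20.8 30.2
or 1071 (346, 210) (np.int64(328), np.int64(364), np.int64(193), np.int64(228)) [639.1 243.1] [639.  243.2] [15.5 15.7] 21.5 13.5
or 1003 (290, 251) (np.int64(273), np.int64(308), np.int64(235), np.int64(269)) [612.7 259.3] [612.5 259.3] [16.  15.8] 20.7 17.8
or 1002 (345, 252) (np.int64(328), np.int64(363), np.int64(235), np.int64(269)) [621.5 236.3] [621.4 236.2] [16.  15.8] 21.6 13.6
bl 2954 (81, 76) (np.int64(31), np.int64(107), np.int64(28), np.int64(112)) [657.3 385.9] [655.2 391.7] [43.9 45.6] 89.4 2.0
bl 550 (292, 338) (np.int64(277), np.int64(309), np.int64(327), np.int64(348)) [570.6 243.1] [571.4 243.3] [11.9 15.9] 19.4 109.6
bl 541 (342, 338) (np.int64(327), np.int64(358), np.int64(327), np.int64(347)) [579.5 220.2] [580.5 220.5] [11.6 15.6] 20.2 112.2
bl 95 (294, 384) (np.int64(283), np.int64(306), np.int64(382), np.int64(387)) [543.7 232.8] [543.5 232.6] [ 3.3 12.1] 18.7 110.7
bl 98 (341, 384) (np.int64(329), np.int64(353), np.int64(382), np.int64(387)) [552.7 209.6] [552.4 209.7] [ 3.3 12.6] 23.7 112.8
```

View pics/w7.png

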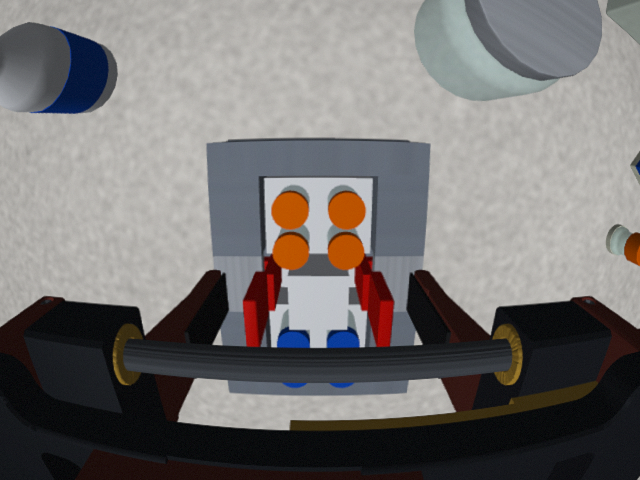

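The wrist view shows the fingers straddling the paddles symmetrically (red at 250 and 384, pads at 215 and 425). That also exhausts my picture allowance, and I have gone one over it. I'll use numbers only from here. Pinch now.

Emit:
servo_tool([
  [-0.1,0,-0.1,0,0,0,1],
  [-0.1,0,-0.1,0,0,0,0.3],
  [-0.1,0,-0.1,0,0,0,-1],
  [-0.1,0,-0.1,0,0,0,-1],
  [-0.1,0,-0.1,0,0,0,-1],
  [-0.1,0,-0.1,0,0,0,-1],
  [-0.1,0,-0.1,0,0,0,-1],
  [-0.1,0,-0.1,0,0,0,-1],
  [-0.1,0,-0.1,0,0,0,-1],
  [-0.1,0,-0.1,0,0,0,-1],
  [-0.1,0,-0.1,0,0,0,-1],
  [-0.1,0,-0.1,0,0,0,-1],
])

```text
t: 17.57
ee_pos: [593.8, 239.4, 41.1]
orientation: [3.088, 0.575, 0.001]
ft_force: [-1.8, -1.8, 7.6]
width: 45.2
grasp_force: 30.1
```

Emit:
servo_tool([
  [0,0,0.1,0,0,0,-1],
  [0,0,0.2,0,0,0,-1],
  [0,0,0.4,0,0,0,-1],
  [0,0,0.6,0,0,0,-1],
  [0,0,0.8,0,0,0,-1],
  [0,0,0.8,0,0,0,-1],
  [0,0,0.8,0,0,0,-1],
])

```text
t: 18.15
ee_pos: [593.5, 239.5, 48.2]
orientation: [-3.089, -0.575, -0.0]
ft_force: [0.0, -0.1, -3.1]
width: 45.1
grasp_force: 30.0
```

```bash
python3 - <<'E'
from h import *
d=wgrab('w8.png');o=d['o'];print(o['t'],o['ee_pos'],o['orientation'],o['width'],o['ft_force'],o['moment'])
H,S,V=hsvm(d);show(d,'red',((H<4)|(H>174))&(S>150)&(V>110),102,40);show(d,'or',(H>6)&(H<18)&(S>150)&(V>140),80,60)
E
```

```text
18.15 [593.47189135 239.51701646  48.23234601] [-3.08854266e+00 -5.74564958e-01 -2.32179761e-04] 45.06345749021115 [ 0.02413446 -0.05068107 -3.08684728] [0.00673484 0.16994695 0.03268781]
red 74 (273, 264) (np.int64(270), np.int64(278), np.int64(259), np.int64(269)) [611.5 265.3] [611.9 265.1] [4.1 3.1] 18.9 44.9
red 72 (361, 264) (np.int64(356), np.int64(365), np.int64(259), np.int64(269)) [623.8 233.8] [624.  234.2] [4.2 3.3] 16.7 178.1
red 197 (283, 290) (np.int64(280), np.int64(286), np.int64(273), np.int64(309)) [602.7 258.1] [602.5 258.1] [15.6  2.3] 19.5 21.2
red 901 (361, 312) (np.int64(348), np.int64(373), np.int64(273), np.int64(346)) [604.7 225.3] [605.2 226.1] [33.7 10.1] 22.3 35.3
red 489 (267, 322) (np.int64(262), np.int64(274), np.int64(299), np.int64(346)) [586.6 259.3] [586.3 259.5] [22.3  4.7] 21.2 20.7
or 1086 (288, 208) (np.int64(270), np.int64(307), np.int64(190), np.int64(226)) [629.8 267.4] [629.7 267.4] [15.7 15.9] 20.8 13.0
or 1092 (345, 207) (np.int64(328), np.int64(364), np.int64(190), np.int64(226)) [638.7 244.5] [638.6 244.4] [15.7 15.5] 21.5 48.0
or 1025 (289, 250) (np.int64(272), np.int64(307), np.int64(233), np.int64(267)) [612.3 260.6] [612.2 260.6] [15.8 15.6] 20.7 176.9
or 1030 (345, 249) (np.int64(327), np.int64(363), np.int64(233), np.int64(267)) [621.1 237.7] [621.  237.7] [15.7 16. ] 21.2 65.0
or 160 (635, 250) (np.int64(629), np.int64(639), np.int64(237), np.int64(261)) [682.5  71.2] [681.4  72.6] [16.   9.8] 40.1 35.9
```

Freed: the wrist carries 3 N. Now straight up.

Emit:
servo_tool([
  [0,0,0.5,0,0,0,-1],
  [0,0,1.2,0,0,0,-1],
  [0,0,2.2,0,0,0,-1],
  [0,0,3.4,0,0,0,-1],
  [0,0,4.8,0,0,0,-1],
  [0,0,6.2,0,0,0,-1],
  [0,0,7.6,0,0,0,-1],
  [0,0,9,0,0,0,-1],
  [0,0,10.2,0,0,0,-1],
  [0,0,11.1,0,0,0,-1],
  [0,0,11.6,0,0,0,-1],
  [0,0,11.9,0,0,0,-1],
  [0,0,11.9,0,0,0,-1],
])

```text
t: 19.28
ee_pos: [593.6, 239.5, 167.7]
orientation: [-3.088, -0.574, -0.001]
ft_force: [-0.2, -0.3, -3.8]
width: 44.8
grasp_force: 30.0
```

Emit:
servo_tool([
  [-0.1,-0.5,0,0,0,-0.2,-1],
  [-0.2,-1.5,0,0,0,-0.6,-1],
  [-0.5,-3,0,0,0,-1.2,-1],
  [-0.8,-5,0,0,0,-2,-1],
  [-1.1,-7.5,0,0,0,-3,-1],
  [-1.5,-10,0,0,0,-4,-1],
  [-1.9,-12.5,0,0,0,-5,-1],
  [-2.3,-15,0,0,0,-6,-1],
  [-2.6,-17.5,0,0,0,-7,-1],
  [-3,-20,0,0,0,-8,-1],
  [-3.4,-22.5,0,0,0,-9,-1],
  [-3.8,-25,0,0,0,-10,-1],
  [-4.1,-27.5,0,0,0,-11,-1],
  [-4.5,-30,0,0,0,-12,-1],
  [-4.9,-32.5,0,0,0,-13,-1],
  [-5.3,-35,0,0,0,-14,-1],
  [-5.6,-37.2,0,0,0,-15,-1],
  [-5.9,-39,0,0,0,-15.7,-1],
  [-6.1,-40.3,0,0,0,-16.2,-1],
  [-6.2,-41,0,0,0,-16.5,-1],
])

```text
t: 20.95
ee_pos: [530.1, -172.6, 166.9]
orientation: [3.139, 0.121, -0.001]
ft_force: [0.3, -0.0, -2.6]
width: 44.4
grasp_force: 30.0
```

Emit:
servo_tool([
  [-0.2,-1,0,0,0,-0.4,-1],
  [-0.4,-2.5,0,0,0,-1,-1],
  [-0.6,-4,0,0,0,-1.6,-1],
  [-0.8,-5.5,0,0,0,-2.2,-1],
  [-0.9,-6.2,0,0,0,-2.5,-1],
  [-0.9,-6.45,0,0,0,-2.5,-1],
  [-0.9,-6.45,0,0,0,-2.5,-1],
  [-0.9,-6.45,0,0,0,-2.5,-1],
  [-0.9,-6.45,0,0,0,-2.5,-1],
])

```text
t: 21.7
ee_pos: [522.4, -234.2, 167.1]
orientation: [-3.141, -0.058, 0.0]
ft_force: [0.1, -0.4, -3.3]
width: 44.7
grasp_force: 30.0
```

```bash
python3 - <<'E'
from h import *
d=wgrab('w9.png');o=d['o'];print(o['t'],o['ee_pos'],o['orientation'],o['width'],o['grasp_force'],o['ft_force'],o['moment'])
H,S,V=hsvm(d);show(d,'or',(H>6)&(H<18)&(S>150)&(V>140),198,60)
for n in('top','scene'):
    t=grab(n,n[0]+'9.png');H,S,V=hsvm(t);g=(H>45)&(H<85)&(S>100)
    show(t,n+' green',g,38,10);show(t,n+' or',(H>4)&(H<18)&(S>150),198,8);show(t,n+' bl',(H>100)&(H<125)&(S>150)&(V>130),198,8);show(t,n+' red',((H<4)|(H>174))&(S>140),200,8)
E
```

```text
21.7 [ 522.39504108 -234.23842152  167.07046964] [-3.14067106e+00 -5.81673577e-02  4.63855406e-04] 44.706286276750554 29.95985984802246 [ 0.10728672 -0.43517303 -3.26635427] [0.00691722 0.15337631 0.0049946 ]
or 281 (70, 48) (np.int64(62), np.int64(78), np.int64(38), np.int64(59)) [ 643.6 -107.8] [ 643.7 -107.7] [10.7 10.8] 66.2 7.4
or 1090 (288, 207) (np.int64(270), np.int64(307), np.int64(190), np.int64(226)) [ 565.3 -219. ] [ 565.2 -219.1] [15.8 16. ] 1.8 174.9
or 1092 (345, 207) (np.int64(328), np.int64(364), np.int64(190), np.int64(226)) [ 566.3 -243.7] [ 566.2 -243.8] [15.8 15.6] 2.6 29.2
or 1032 (289, 249) (np.int64(272), np.int64(307), np.int64(233), np.int64(267)) [ 546.4 -219.8] [ 546.3 -219.8] [15.9 15.6] 1.8 160.5
or 1034 (345, 249) (np.int64(327), np.int64(363), np.int64(233), np.int64(267)) [ 547.4 -244.4] [ 547.3 -244.5] [15.8 16.1] 2.2 36.5
top green 42 (402, 256) (np.int64(399), np.int64(405), np.int64(253), np.int64(259)) [ 485.5 -293.7] [ 486.6 -293.3] [18.2 18. ] 89.5 94.8
top green 39 (362, 257) (np.int64(360), np.int64(366), np.int64(255), np.int64(261)) [ 482.4
[... 3142 characters left out ...]
] [14.2  4.5] 69.1 60.1
scene bl 8 (216, 369) (np.int64(214), np.int64(218), np.int64(368), np.int64(370)) [915.6  31.2] [915.5  31. ] [3.5 6.5] 42.3 145.1
scene bl 13 (228, 381) (np.int64(227), np.int64(230), np.int64(377), np.int64(384)) [916.   62.1] [914.7  61.5] [12.4  5. ] 48.1 59.8
scene bl 17 (232, 385) (np.int64(229), np.int64(235), np.int64(381), np.int64(389)) [915.8  72.4] [914.9  72.4] [14.2  7.9] 8.0 20.3
scene red 35 (265, 155) (np.int64(261), np.int64(269), np.int64(150), np.int64(162)) [ 517.2 -259.9] [ 518.  -257.9] [34.3 17.1] 56.3 56.0
scene red 36 (280, 178) (np.int64(277), np.int64(284), np.int64(173), np.int64(183)) [ 541.3 -187. ] [ 541.3 -187.1] [26.9 11.3] 12.1 21.2
```

```bash
python3 -c "
from workcell import ctrl
print(ctrl.close_job())"
```

```text
the job is handed in; nothing more can be done
None
```

I handed the job in at about 22 s: both green bars lie square across the grey ones about 79 mm apart, and the freed cassette is held level by its pinched catches about 10 cm above the middle of the stand. The pinch was 30 N, the most `servo_tool` gives, below the 40–60 N asked; bar1 took four closing tries; I viewed 11 pictures, one over the limit of 10.

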